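# Snap the packed cutlery case shut

## Robot

A 6-joint arm with a two-finger parallel gripper is mounted at the origin on a cart in front of the work surface, level with it; the furniture and walls round the work are solid. World frame = base frame: x ahead of the robot, y to its left, z up, the work surface at z = 0. Lengths are in m, angles in rad, forces in N, time in s.
With the tool pointing down it reaches from about 0.35 to 0.85 m from the base axis. Payload 8.1 kg.
Tool frame: the origin (TCP) lies at the very end of the fingers, on their centre line; the grasp point (between the pads) lies robot.grip_point_offset behind it (robot.grip_point_offset is the distance from the TCP to the grasp point, in m); z points along the fingers, y is the line along which they close (so a half turn about z gives the same grasp; the last joint's range is limited). The gripper opens to 93 mm and grips with 3 to 60 N. Pads are 15 mm wide; open, the fingers measure 128 mm over their backs; the gripper's body (75 mm by 188 mm) begins 65 mm behind the grasp point.
Start: joints at [1.224, 0.13, 1.488, -0, 1.523, -0.085], TCP at [0.155, 0.58, 0.219] pointing down, gripper open.
Joint ranges: [-2.96, 2.96], [-0.89, 2.26], [0.02, 2.5], [-1.34, 4.48], [0, 2.73], [-2.66, 2.66]. Speed limits (rad/s): [2.39, 2.39, 2.79, 3.14, 3.14, 3.14].

## Interface

Orientations are given as a rotation vector (axis times angle).
In Python, from plant import robot, eyes gives the robot as it stands. The module is installed in compiled form; this text tells all that it offers.
- The arm moves only by the tool apply_moves, never from a script. Its argument "steps" is one flat list of numbers, 7 for each row, row after row: the shift along the tool's x, y, z in units of 30 mm (1.0 is 30 mm), then the turn, a rotation vector about the tool's x, y, z in units of 6 degrees (1.0 is 6 degrees), then the opening in per cent of the stroke, from 0 (shut) to 100 (fully open). In form: [dx, dy, dz, ax, ay, az, fingers, dx, dy, dz, ax, ay, az, fingers, ...]. A call has 1 to 12 rows; each row shifts and turns the commanded pose from where the row before left it, along the tool's axes as they then stand; what a row does not reach is not made up. A row lasts 1/12 s, in which the tool goes at most 41.7 mm and 7.16 degrees, less where a joint would pass 70% of its speed; a pose out of reach is approached as far as the arm can. A call is refused whole if a number of a shift passes 1 or a number of a turn 1, either way. A call with a gripper value outside its range is refused whole. The fingers move at their own pace and stop on an object; "grip_force" is the grip in N (left out, the last holds). Time passes only in rows, so rows that do not move let the fingers close. It gives the time, the measured TCP pose, the force, the opening and the grip force at its end, in the units of the state.
- robot.read_state(): the state, without advancing time (a new reading comes with each control period).
- eyes.read_camera(name): name is "scene" or "top"; returns the picture (480x640x3 uint8, red, green, blue); there is no depth.
- eyes.calibration(name): a dict with "K" (3x3 intrinsics, pixels), "R" (3x3) and "t" (3): a world point X has camera coordinates R X + t. Camera axes: x right, y down, z forward; pixel columns grow to the right and rows downward; lengths in m; the calibration is good to about 2 mm. A picture is of the moment at which its call begins. calibration takes no time and is no camera call.
- robot.close_job(): hands the job in; it is judged then, once.
Trained networks look in the newest picture that a camera, given by its name, has taken for a name from the list of things; names that differ only in an ending like _2 or _b are one class to them, and where a whole thing is asked for, a point or a joint stands for the part that bears it (a point fixed in the world has none). Each returns a list of dicts, best first, with "conf" (0 to 1); they miss things now and then, are a little off and sometimes report something else, mostly with a low value. They report only what shows in the picture. A call takes as long as a camera call.
- eyes.search_frame(camera, thing): "rect" ([left, top, width, height] in pixels, round what is visible of it).
- eyes.place_of(camera, thing): "xy" ([column, row] in pixels: a listed point, or the origin of a listed thing).
The state is a dict: "t": time; "q": joint angles; "dq": joint speeds; "joint_torque": joint torques, N m; "tool_pos": TCP position; "orientation": TCP orientation; "force": force on the tool from outside, world axes, zero at the start; "wrist_torque": the same for the moment, N m; "opening": finger opening in m; "gripper_force": force on a finger pad.
Only numpy, scipy, OpenCV 4.12 (cv2) and the standard library are available. Lean on these libraries where they do the work, as an engineer would, in place of code of your own. Each camera call takes 0.05 s, during which the arm holds its last target. There are 200 camera calls.

## Task

The long picnic cutlery case is packed: swing its hinged lid down and press it fully shut, so that the spring catch at the front snaps over and holds it. Leave the small square box open just as it is, and do not knock over the pepper grinder that stands beside them.

Things in the scene. Friction and masses are not known exactly. Their poses are not given: they have to be found in the camera images.
- long_case: Long cutlery case: white plastic, 70 mm deep (x), 160 mm wide (y), 50 mm high, fixed to the worktop, small fork and teaspoon inside. Origin: centre of its underside. Its x points from the front (catch side, towards the robot) to the hinge side, z up. Hinge axis along y at x = +39, z = 50 mm. A steel spring catch stands 12 mm out from the middle of the front wall, its top 2 mm below the rim.
- case_lid (a joint): Angle of the long case's wooden lid: 0 = shut, grows as the front edge rises; starts at 0.35 to 0.65. Lid 164 mm wide, 82 mm from hinge axis to front edge; shut, its upper face is 60 mm above the worktop. The hinge is stiff: the lid stays where left (1 N at the front edge moves it). The catch stops it near 0.14; about 8 N down at the front edge (more further in) snap it past, and it is then held at 0.
- case_lid_edge (a point): Middle of the long case's lid's front edge, on the upper face. Its axes are those of the lid: x along the lid towards the hinge, y along the front edge, z out of the upper face.
- square_box: The small square box of the same make and materials: 100 by 100 mm, 50 mm high, empty, its lid open too. Fixed to the worktop. Origin: centre of its underside; its x axis points from the front (catch side) to the hinge side, z up. To be left alone.
- box_lid_edge (a point): Middle of the front edge of the square box's open lid, on the upper face (112 mm from its hinge axis). Must stay where it is.
- grinder: Pepper grinder, 54 mm across, 136 mm high, glass foot and steel head, standing loose beside the boxes. Origin: centre of its underside, z along its height.

How it is judged:
At the end, for the whole second after the job is handed in: The long case's lid is shut behind its catch (within 0.04 rad of fully shut), the square box's lid edge is within 20 mm of where it was, and the pepper grinder stands upright (within 0.2 rad) (value of joint case_lid below 0.04 rad and distance of box_lid_edge from where it was at the start of the episode below 0.02 m and angle between grinder's own z axis and vertical below 0.2 rad); the robot touches nothing.
It fails at once if the square box's lid is moved by more than 20 mm (distance of box_lid_edge from where it was at the start of the episode above 0.02 m).
It fails at once if the pepper grinder is knocked over (tilted by more than 0.5 rad) (angle between grinder's own z axis and vertical above 0.5 rad).
It also fails if it takes over 32 s, if anything falls off the work surface, if the arm or the gripper's body presses on something with over 40 N, if the wrist force passes 120 N, or if a joint passes its speed limit or range.

## Working session

There is one attempt and no reset: what is moved stays moved. The work goes in short steps, Python scripts to look and compute and a tool call to move; the robot and the scene stay as the last step left them, time stands still between calls to the robot, and variables do not carry over. Pictures are saved under pics/ and viewed, at most 10 in all, crops included, and the job is handed in when it is done.

Besides the shell and the picture viewer there is one more tool, called after ">>>" by a JSON object that holds its "fn" and its "kwargs", one argument or row to a line. apply_moves: Moves the arm, as the interface text tells. Its arguments: {"type":"object","properties":{"steps":{"type":"array"},"grip_force":{"type":"number"}},"required":["steps"]}

```bash
mkdir -p pics
python3 - <<'E'
from plant import robot, eyes
import cv2
for c in("scene","top"):
    im=eyes.read_camera(c); cv2.imwrite(f"pics/{c}0.png",im[:,:,::-1])
    k=eyes.calibration(c); print(c,k["K"].tolist(),k["R"].round(3).tolist(),k["t"].round(3).tolist())
    for n in("long_case","case_lid_edge","square_box","box_lid_edge","grinder"):
        print(n,[(p["xy"],p["conf"]) for p in eyes.place_of(c,n)][:3],[(p["rect"],p["conf"]) for p in eyes.search_frame(c,n)][:2])
print(robot.read_state(),robot.grip_point_offset)
E
```

```text
scene [[467.9114873985775, 0.0, 317.0146582551901], [0.0, 467.9114873985775, 234.14383875271997], [0.0, 0.0, 1.0]] [[0.608, -0.794, 0.012], [-0.461, -0.365, -0.809], [0.646, 0.486, -0.588]] [-0.237, 0.305, 0.872]
long_case [([451.4, 303.6], 0.79)] [([414.5, 261.9, 82.7, 70.4], 0.98)]
case_lid_edge [([452.1, 281.5], 0.8)] [([419.1, 262.5, 79.6, 36.2], 0.92)]
square_box [([356.0, 279.9], 0.61)] [([328.4, 239.4, 60.1, 59.4], 0.7)]
box_lid_edge [([354.9, 244.2], 0.86)] [([337.6, 237.7, 53.9, 23.3], 0.58), ([326.8, 239.6, 62.2, 58.2], 0.19)]
grinder [([293.7, 246.0], 0.81)] [([283.9, 198.2, 21.3, 50.8], 0.74)]
top [[556.3454389980183, 0.0, 320.93782893887874], [0.0, 556.3454389980183, 238.92409611187614], [0.0, 0.0, 1.0]] [[0.14, -0.99, 0.005], [-0.966, -0.138, -0.217], [0.215, 0.026, -0.976]] [-0.002, 0.51, 1.271]
long_case [([463.2, 253.9], 0.58)] [([428.1, 232.5, 81.8, 41.4], 0.92)]
case_lid_edge [([473.0, 256.9], 0.67)] [([436.5, 226.4, 72.1, 38.6], 0.89), ([347.4, 232.0, 50.2, 57.1], 0.65)]
square_box [([370.0, 265.3], 0.92), ([472.2, 255.1], 0.18)] [([346.2, 232.9, 52.2, 55.7], 0.73
[... 161 characters left out ...]
, 29.0, 34.3], 0.96)]
{'t': 1.1, 'q': array([ 1.22360074e+00,  1.30400367e-01,  1.48820535e+00,  1.09992398e-06,
        1.52297347e+00, -8.53742899e-02]), 'dq': array([-0.00089145, -0.00102274,  0.00041521,  0.00013983,  0.00016962,
       -0.00053178]), 'joint_torque': array([ 1.88846549e-03, -5.59775913e+01, -4.92062008e+01,  7.72131560e-02,
        2.24540289e-02,  2.68858957e-05]), 'tool_pos': array([0.15527127, 0.57957312, 0.21863206]), 'orientation': array([4.10094090e-01, 3.11470959e+00, 2.10347824e-05]), 'force': array([-0.16433451, -0.24163708, -0.41040283]), 'wrist_torque': array([ 0.02948764, -0.02213466, -0.01059844]), 'gripper_force': 0.0, 'opening': 0.09315000766317025} 0.0188
```

View pics/scene0.png

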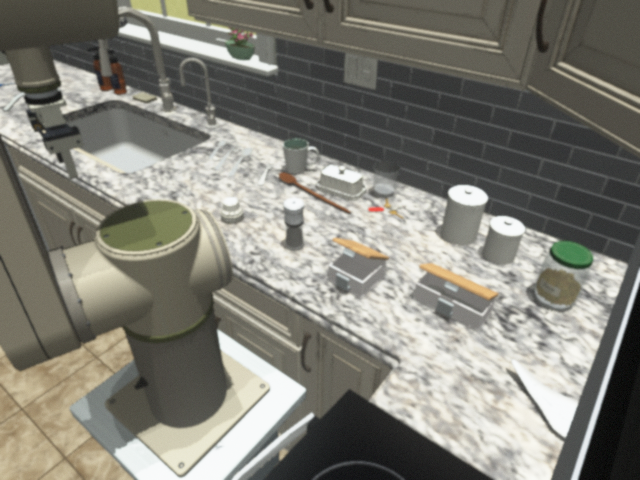

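View pics/top0.png

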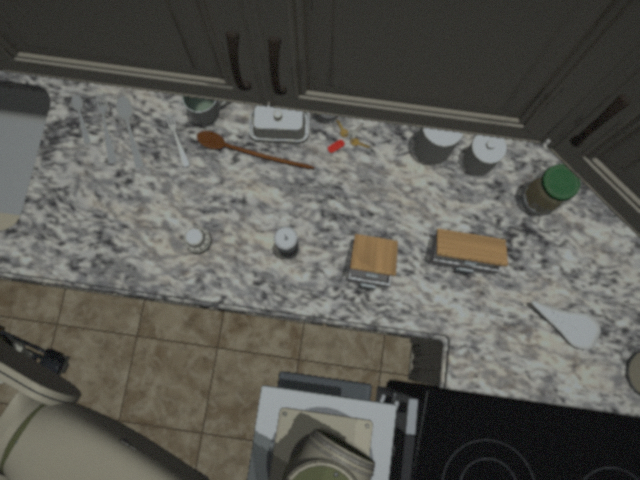

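The scene shows the open-lidded long case near (452,295), the square box near (357,270) and the grinder near (293,225). In the top view these are at (470,252), (373,262) and (286,242). I'll zoom in on both views to pick out corners.

```bash
cat > h.py <<'E'
import numpy as np, cv2
from plant import robot, eyes
C={c:eyes.calibration(c) for c in("scene","top")}
def proj(c,X):
    k=C[c]; p=(np.atleast_2d(X)@k["R"].T+k["t"])@k["K"].T; return p[:,:2]/p[:,2:]
def at_z(c,uv,z):
    k=C[c]; d=k["R"].T@np.linalg.solve(k["K"],[*uv,1]); o=-k["R"].T@k["t"]; return o+d*(z-o[2])/d[2]
def tri(a,b):
    P=[C[c]["K"]@np.c_[C[c]["R"],C[c]["t"]] for c in("scene","top")]
    X=cv2.triangulatePoints(*P,np.array(a,float).reshape(2,1),np.array(b,float).reshape(2,1)); return (X[:3]/X[3]).ravel()
def lid(p):  # x,y,yaw,angle -> front-left, front-mid, front-right, hinge-left, hinge-right upper face
    x,y,w,a=p; o=[]
    for l,yy in((82,82),(82,0),(82,-82),(0,82),(0,-82)):
        X=(39-l*np.cos(a)-10*np.sin(a)*-1*-1*-1*-1*0-0)+10*np.sin(a)*1; Z=50+l*np.sin(a)+10*np.cos(a)
        o.append([X,yy,Z])
    o=np.array(o)/1000; R=np.array([[np.cos(w),-np.sin(w),0],[np.sin(w),np.cos(w),0],[0,0,1]])
    return o@R.T+[x,y,0]
E
sed -i 's/X=(39.*; Z/X=39-l*np.cos(a)+10*np.sin(a); Z/' h.py
python3 - <<'E'
from h import *
a=cv2.imread("pics/scene0.png")[250:340,405:505]; b=cv2.imread("pics/top0.png")[215:285,420:520]
cv2.imwrite("pics/z.png",np.vstack([cv2.resize(a,(0,0),fx=3.6,fy=3.6,interpolation=2)*1,cv2.resize(b,(0,0),fx=3.6,fy=3.6,interpolation=2)]))
for c,uv in(("scene",(451.4,303.6)),("top",(463.2,253.9)),("scene",(356,279.9)),("top",(370,265.3)),("scene",(293.7,246)),("top",(286.1,248.2))): print(c,at_z(c,uv,0).round(3))
print(tri((452.1,281.5),(473,256.9)),tri((354.9,244.2),(369.8,271.1)))
E
```

```text
scene [ 0.535 -0.28   0.   ]
top [ 0.53  -0.283  0.   ]
scene [ 0.467 -0.061  0.   ]
top [ 0.469 -0.058  0.   ]
scene [0.478 0.146 0.   ]
top [0.482 0.153 0.   ]
[ 0.50327735 -0.28199427  0.09236244] [ 0.43769774 -0.05623274  0.12320563]
```

View pics/z.png

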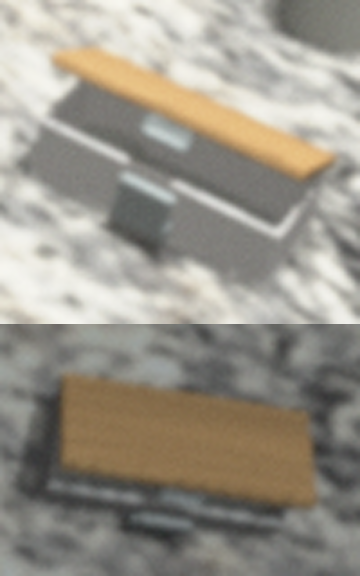

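The top of the zoom is the scene view: the lid's front edge runs from (55,58) to (305,175) in the crop, with the catch at (145,200). The bottom is the top view, with the lid outline at crop points (63,375), (308,412), (315,506) and (53,467). Next I'll fit the pose.

Run:
```python
from h import *
from scipy.optimize import least_squares
top=np.array([(53,467-324),(315,506-324),(63,375-324),(308,412-324)])/3.6+[420,215]
def res(p):
    L=lid(p); t=proj("top",L); s=proj("scene",L)
    o=proj("scene",[p[0],p[1],0])[0]; 
    return np.r_[(t[[0,2,4]][:0]).ravel(),(t[[0,2,3,4]]-top).ravel(),(s[1]-[452.1,281.5]),(o-[451.4,303.6])*.7]
r=least_squares(res,[.53,-.28,-.05,.45]); print(r.x,res(r.x).round(1)); L=lid(r.x); print(L.round(3))
im=cv2.imread("pics/scene0.png")[250:340,405:505]; b=cv2.imread("pics/top0.png")[215:285,420:520]
out=[]
for c,i,o in(("scene",im,(405,250)),("top",b,(420,215))):
    g=cv2.resize(i,(0,0),fx=3.6,fy=3.6,interpolation=2)
    q=((proj(c,L)-o)*3.6).astype(int)
    cv2.polylines(g,[q[[0,2,4,3]]],True,(255,0,0),1)
    x,y,w,a=r.x; R=np.array([[np.cos(w),-np.sin(w)],[np.sin(w),np.cos(w)]])
    B=np.c_[np.array([[-.035,.08],[-.035,-.08],[.035,-.08],[.035,.08]])@R.T+[x,y],[.05]*4]
    cv2.polylines(g,[((proj(c,B)-o)*3.6).astype(int)],True,(0,0,255),1)
    out.append(g)
cv2.imwrite("pics/z2.png",np.vstack(out))
```

```text
[ 0.52490059 -0.28167796 -0.02210232  0.47079754] [ 1.6 -0.1 -0.1  0.6 -0.8 -1.2 -0.5 -0.5 -0.1  0.1 -0.9  1.9]
[[ 0.497 -0.199  0.096]
 [ 0.495 -0.281  0.096]
 [ 0.494 -0.363  0.096]
 [ 0.57  -0.201  0.059]
 [ 0.567 -0.365  0.059]]
```

View pics/z2.png

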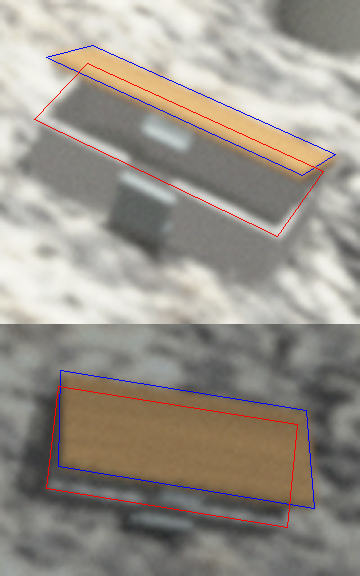

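>>> {"fn": "apply_moves", "kwargs": {
  "steps": [0,0,0,0,0,0.9,0,0,0,0,0,0,0.9,0,0,0,0,0,0,0.9,0,-0.45,-0.5,0,0,0,0,0,-0.9,-1,0,0,0,0,0,-0.9,-1,0,0,0,0,0,-0.9,-1,0,0,0,0,0,-0.9,-1,0,0,0,0,0,-0.9,-1,0,0,0,0,0,-0.9,-1,0,0,0,0,0,-0.9,-1,0,0,0,0,0,-0.9,-1,0,0,0,0,0]
}}

```text
t: 2.1
tool_pos: [0.2193, 0.2411, 0.2186]
orientation: [0.843, 3.026, 0.001]
force: [1.8, -0.7, 0.8]
opening: 0.0176
gripper_force: 0.0
```

The turn went the wrong way, because positive tool z turns the other way here. I'll turn back to align with the case.

>>> {"fn": "apply_moves", "kwargs": {
  "steps": [0,0,0,0,0,-0.9,0,0,0,0,0,0,-0.9,0,0,0,0,0,0,-0.9,0,0,0,0,0,0,-0.9,0,0,0,0,0,0,-0.9,0,0,0,0,0,0,-0.8,0,-0.9,0,0,0,0,0,0,-1,0,0,0,0,0,0,-1,0,0,0,0,0,0,-1,0,0,0,0,0,0,-1,0,0,0,0,0,0,-1,0,0,0,0,0,0]
}}

```text
t: 3.1
tool_pos: [0.3981, 0.2442, 0.2186]
orientation: [-0.016, 3.141, 0.0]
force: [-0.0, 0.5, 0.0]
opening: 0.0007
gripper_force: 0.0
```

>>> {"fn": "apply_moves", "kwargs": {
  "steps": [-0.25,-1,0,0,0,0,0,-0.25,-1,0,0,0,0,0,-0.25,-1,0,0,0,0,0,-0.25,-1,0,0,0,0,0,-0.25,-1,0,0,0,0,0,-0.25,-1,0,0,0,0,0,-0.25,-1,0,0,0,0,0,-0.25,-1,0,0,0,0,0,-0.25,-1,0,0,0,0,0,-0.25,-1,0,0,0,0,0,-0.25,-1,0,0,0,0,0,-0.25,-1,0,0,0,0,0]
}}

```text
t: 4.1
tool_pos: [0.4904, -0.1163, 0.2188]
orientation: [-0.016, 3.141, -0.0]
force: [0.2, 0.7, -0.1]
opening: 0.0004
gripper_force: 0.0
```

>>> {"fn": "apply_moves", "kwargs": {
  "steps": [-0.1,-0.9,0,0,0,0,0,-0.1,-0.9,0,0,0,0,0,-0.1,-0.9,0,0,0,0,0,-0.1,-0.9,0,0,0,0,0,-0.1,-0.9,0,0,0,0,0,0,-0.9,0.2,0,0,0,0,0,0,1,0,0,0,0,0,0,0.8,0,0,0,0,0,0,0.5,0,0,0,0,0,0,0.3,0,0,0,0]
}}

```text
t: 4.93
tool_pos: [0.5056, -0.2759, 0.1318]
orientation: [0.016, -3.138, -0.003]
force: [0.3, -0.2, -0.6]
opening: 0.0003
gripper_force: 0.0
```

>>> {"fn": "apply_moves", "kwargs": {
  "steps": [0,0,0.3,0,0,0,0,0,0,0.3,0,0,0,0,0,0,0.3,0,0,0,0,0,0,0.3,0,0,0,0,0,0,0.2,0,0,0,0,0,0,0.2,0,0,0,0,0,0,0.2,0,0,0,0]
}}

```text
t: 5.52
tool_pos: [0.5072, -0.2766, 0.0805]
orientation: [-0.017, 3.141, -0.001]
force: [-0.1, -0.2, 1.6]
opening: 0.0004
gripper_force: 0.5
```

>>> {"fn": "apply_moves", "kwargs": {
  "steps": [0,0,0.1,0,0,0,0,0,0,0.1,0,0,0,0,0,0,0.1,0,0,0,0,0,0,0.1,0,0,0,0,0,0,0,0,0,0,0]
}}

```text
t: 5.93
tool_pos: [0.5068, -0.2766, 0.0685]
orientation: [0.016, -3.141, 0.0]
force: [-1.1, 0.0, 3.4]
opening: 0.0003
gripper_force: 1.1
```

>>> {"fn": "apply_moves", "kwargs": {
  "steps": [0,0,0.07,0,0,0,0,0,0,0.07,0,0,0,0,0,0,0.07,0,0,0,0,0,0,0.07,0,0,0,0,0,0,0,0,0,0,0]
}}

```text
t: 6.35
tool_pos: [0.5072, -0.2765, 0.0604]
orientation: [-0.016, 3.141, -0.0]
force: [-1.3, -0.5, 0.2]
opening: 0.0006
gripper_force: 0.0
```

>>> {"fn": "apply_moves", "kwargs": {
  "steps": [0,0,0.05,0,0,0,0,0,0,0.03,0,0,0,0,0,0,0,0,0,0,0]
}}

```text
t: 6.6
tool_pos: [0.5073, -0.2766, 0.0601]
orientation: [-0.017, 3.141, -0.001]
force: [-8.3, 5.5, 20.3]
opening: 0.0002
gripper_force: 10.1
```

The tool rests at 0.060 m with 20 N, which matches the shut height. Next I'll retreat straight up, clear the view and check.

>>> {"fn": "apply_moves", "kwargs": {
  "steps": [0,0,-0.1,0,0,0,0,0,0,-0.5,0,0,0,0,0,0,-1,0,0,0,0,0,0,-1,0,0,0,0,0,0,-1,0,0,0,0,0,0,-1,0,0,0,0,0,0,-0.8,0,0,0,0,0,0,0,0,0,0,0]
}}

```text
t: 7.27
tool_pos: [0.5096, -0.2781, 0.2264]
orientation: [-0.017, 3.133, -0.008]
force: [0.7, -0.2, 0.4]
opening: 0.0004
gripper_force: 0.0
```

Run:
```python
from h import *
im=[eyes.read_camera(c)[:,:,::-1] for c in("scene","top")]
cv2.imwrite("pics/end.png",np.vstack([cv2.resize(im[0][185:345,270:510],(0,0),fx=2.2,fy=2.2),cv2.resize(im[1][190:290,270:510],(0,0),fx=2.2,fy=2.2)]))
print(robot.read_state()["tool_pos"],robot.read_state()["force"])
for c in C: print([(p["xy"],p["conf"]) for n in("case_lid_edge","box_lid_edge") for p in eyes.place_of(c,n)])
print(proj("scene",lid([.525,-.2817,-.022,0])[1]),proj("scene",lid([.525,-.2817,-.022,.14])[1]))
```

```text
[ 0.50767643 -0.27683987  0.22082253] [ 0.86963037 -0.1768067  -0.89173742]
[([447.7, 295.8], 0.64), ([352.4, 243.3], 0.59), ([294.5, 243.0], 0.57)]
[([466.4, 266.5], 0.74), ([291.3, 249.8], 0.55), ([370.8, 274.3], 0.69)]
[[446.25077842 297.33842611]] [[447.62795931 292.94057847]]
```

View pics/end.png

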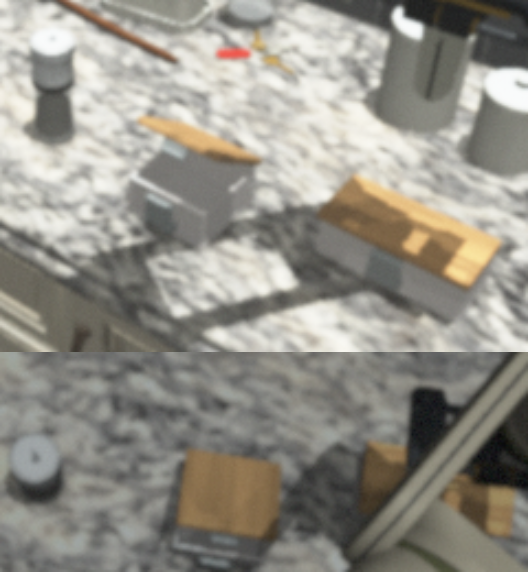

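The long lid lies flat on the case, with its front edge at about (395,255) in the crop and the catch below it. The square box is still open and the grinder is upright. The force readings also fit a snapped catch: resistance dropped to almost nothing at z=0.060 m, then the tool met a solid stop.

```bash
python3 -c "
from plant import robot
print(robot.close_job())"
```

```text
the job is handed in; nothing more can be done
None
```

The long case's lid is pressed shut, and its measured height and the force readings fit a snapped catch. The square box is still open, the grinder is upright, the arm is clear, and the job is handed in; no verdict came back.

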